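# Clear the offcuts and key the knurled collar home

## Task

Clear the two birch offcuts off the aluminium fixture plate into the grey bin. Then grip the knurled collar in the middle of the plate and turn it clockwise (seen from above) while pressing it lightly until its hidden keyway drops over the pin, push it fully home against its spring and keep holding it there: finish while still holding the collar down. Leave everything else on the bench where it stands.

Things in the scene. Friction and masses are not known exactly. Their poses are not given: they have to be found in the camera images.
- fixture: aluminium fixture plate fixed to the bench, 190 (its x) x 250 (its y) x 15 mm thick; origin at the centre of its underside, on the collar's axis; z up. The collar stands on its middle on a spindle, the two offcuts lie on it left and right of the collar (towards its +y and -y ends).
- collar_mid (a point): centre of the knurled aluminium collar, a round grip 48 mm in diameter, 40 mm high, axis vertical, captive on the fixture's spindle (which does not stick out above it). Sprung up, its underside is 14 mm above the plate, this point 49 mm and its top 69 mm above the bench; fully home it is 12 mm lower, its underside 2 mm above the plate.
- collar: the same collar, origin at the centre of its underside, z up; x turns with it. It turns stiffly (0.03 N m). Its one hidden keyway reaches the pin after 25 to 75 degrees of clockwise turn from the start, and drops within about 10 degrees either side: felt by turning under light pressure (5 to 10 N) or pressing at every 8 degrees. Anticlockwise it soon meets a stop. Once dropped it cannot be turned on.
- plunger (a joint): how far the collar is pushed down, m: 0 sprung up, 0.002 blocked by the hidden pin (fixed in the fixture, inside the collar, cannot be seen), 0.012 fully home. A spring lifts it: about 2 N starts it down, 5 N holds it home; it springs back up when let go.
- offcut_a_mid (a point): loose birch offcut, a plain pale block about 46 long x 28 wide x 26 mm high, about 30 g, lying on the fixture plate (underside 15 mm above the bench). This point is its centre, 13 mm above its underside; x along the length, y across the width.
- offcut_a: the same offcut, origin at the centre of its underside.
- offcut_b_mid (a point): loose birch offcut, a plain pale block about 38 long x 30 wide x 30 mm high, about 30 g, lying on the fixture plate (underside 15 mm above the bench). This point is its centre, 15 mm above its underside; x along the length, y across the width.
- offcut_b: the same offcut, origin at the centre of its underside.
- bin_in (a point): centre of the inner floor of the grey open bin (one compartment) fixed to the bench: 150 (its x) x 140 (its y) x 75 mm high outside, walls 4 mm thick, open at the top; z up. It stands to the left or to the right of the fixture.
- box_blank: bystander: walnut box blank 110 x 80 x 50 mm, on the other side from the bin; origin under its centre.
- caliper: bystander: grey plastic caliper, 200 mm long along its y, 14 mm high, lying near the robot on its right; origin under its middle.
- hinge_block: bystander: brass block 60 x 30 x 25 mm with four upright 18 mm pins, beyond the fixture; origin under its centre.
- template: bystander: flat white acrylic L-shaped square, 120 x 120 x 6 mm, beyond the fixture; origin under its middle.
- clamp: bystander: aluminium cam clamp round two stacked birch boards 130 x 120 mm, about 60 mm high in all, beyond the fixture; origin under the boards' centre.
- glue: bystander: white bottle 54 mm in diameter, 130 mm high; origin under its centre.
- sanding_block: bystander: cork block 105 x 62 x 32 mm; origin under its centre.

How it is judged:
By the outcome, as a careful person would: the job done as asked, in the order asked, and still so for the second after the job is handed in, while the arm keeps its last pose, push and grip.
It also fails if it takes over 72 s, if anything falls off the work surface, if the arm or the gripper's body presses on something with over 40 N, if the wrist force passes 120 N, or if a joint passes its speed limit or range.

## Robot

A 7-joint arm with a two-finger parallel gripper is mounted at the origin on the work surface. World frame = base frame: x ahead of the robot, y to its left, z up, the work surface at z = 0. Lengths are in m, angles in rad, forces in N, time in s.
With the tool pointing down it reaches from about 0.4 to 0.85 m from the base axis. Payload 6.9 kg.
Tool frame: the origin (TCP) lies midway between the tips of the shut fingers; the grasp point (between the pads) lies behind it (ctrl.pinch_z is the z of the grasp point in the tool frame, in m); z points along the fingers, y is the direction in which the jaws open and shut (so a half turn about z gives the same grasp; the last joint's range is limited). The gripper opens to 85 mm and grips with 20 to 120 N. Pads are 22 mm wide; open, the fingers measure 114 mm over their backs; the gripper's body (76 mm by 85 mm) begins 54 mm behind the grasp point. The pads swing forward as they close: fully open they stand 13 mm farther back than shut.
Start: joints at [1.367, 0.507, -0.238, 1.5, 0.126, 1.149, -0.155], TCP at [0.19, -0.595, 0.231] pointing down, gripper open.
Joint ranges: [-3.08, 3.08], [-0.24, 2.05], [-1.43, 1.35], [0, 2.5], [-1.52, 4.66], [0.17, 1.96], [-2.89, 2.89]. Speed limits (rad/s): [2.39, 2.39, 3.14, 3.14, 3.14, 3.14, 3.14].

## Interface

Orientations are given as a unit quaternion [w, x, y, z].
In Python, from station import ctrl, get_state, vision, ticket, models gives the robot as it stands. Calls block until the motion is done:
- ctrl.movep(position, orientation): joint-space move of the TCP to a pose.
- ctrl.movel(position, frame=None, max_speed=0.15): straight line of the TCP; frame=None keeps the orientation; max_speed is the mean speed in m/s.
- ctrl.set_joints(angles): joint-space move.
- ctrl.ungrasp() and ctrl.close_gripper(force=None): open the fingers fully, or close them until they stop; force is the grip in N (None keeps the last).
- ctrl.pause(seconds).
- ctrl.ik(position, orientation): joint angles nearest the present ones, or None.
- get_state(): the state.
- vision.grab_frame(name): name is "scene" or "side" or "wrist"; returns (picture, depth): 480x640x3 uint8, blue, green, red; 480x640 float32, m along the optical axis (not along the pixel's ray), 0 where there is no reading.
- vision.camera_info(name): a dict with "mtx" (3x3 intrinsics, pixels), "dist_coeffs" ([k1, k2, p1, p2, k3] as OpenCV has them; the pictures are not rectified), "R" (3x3) and "t" (3): a world point X has camera coordinates R X + t; the wrist camera has in their place "hand_eye" (4x4, takes a point from camera to tool coordinates, whose origin is the TCP and whose axes are the flange's). Camera axes: x right, y down, z forward; pixel columns grow to the right and rows downward; lengths in m; the calibration is good to about 2 mm. A picture is of the moment at which its call begins: read the wrist's pose just before it. camera_info takes no time and is no camera call.
A pose or a line that the arm cannot do raises ctrl.Unreachable and nothing moves.
- ticket.close_job(): hands the job in, once; it reports no verdict.
Trained networks look in the newest picture that a camera, given by its name, has taken for a name from the list of things; names that differ only in an ending like _2 or _b are one class to them, and where a whole thing is asked for, a point or a joint stands for the part that bears it (a point fixed in the world has none). Each returns a list of dicts, best first, with "p" (0 to 1); they miss things now and then, are a little off and sometimes report something else, mostly with a low value. They report only what shows in the picture. A call takes as long as a camera call.
- models.recognise(camera, target): "point" ([column, row] in pixels, amid what is visible of it).
- models.masks_of(camera, target): "mask" (480x640 bool, what is visible of it) and "point" ([column, row] in pixels, amid what is visible of it).
The state is a dict: "time": time; "qpos": joint angles; "qd": joint speeds; "tau": joint torques, N m; "tcp_pos": TCP position; "eef_rot": TCP orientation; "contact_force": force on the tool from outside, world axes, zero at the start; "wrist_torque": the same for the moment, N m; "width": finger opening in m.
Only numpy, scipy, OpenCV 4.12 (cv2) and the standard library are available. Lean on these libraries where they do the work, as an engineer would, in place of code of your own. Each camera call takes 0.05 s, during which the arm holds its last target.

## Working session

There is one attempt and no reset: what is moved stays moved. The work goes in short steps, each a Python script; the robot and the scene stay as the last script left them, time stands still between calls to the robot, and variables do not carry over. Pictures are saved under pics/ and viewed, and the job is handed in when it is done.

```bash
ls; mkdir -p pics
python3 - <<'E'
from station import ctrl, get_state, vision, ticket, models
import cv2
s=get_state();print(s, ctrl.pinch_z)
for c in ("scene","side","wrist"):
    im,d=vision.grab_frame(c); cv2.imwrite(f"pics/{c}0.png",im)
    print(c,vision.camera_info(c))
E
```

```text
pics
{'time': 0.0, 'qpos': array([ 1.36750507,  0.50832684, -0.23749782,  1.50113916,  0.12568469,
        1.1488994 , -0.15479952]), 'qd': array([ 2.58391418e-04, -7.06308752e-04, -2.61094440e-04, -9.19387291e-04,
        3.85072914e-04,  4.61224576e-04, -2.37286107e-05]), 'tau': array([ 4.99758535e-04, -6.20594788e+01, -2.18629070e+00, -2.49648911e+01,
        1.27748901e-02,  1.20570743e-02,  5.19007045e-06]), 'tcp_pos': array([ 0.18970401, -0.59498244,  0.23043338]), 'eef_rot': array([-8.79942838e-04,  9.88105131e-01,  1.53777280e-01, -1.54492373e-04]), 'contact_force': array([-0.18848208, -0.26843168,  0.08563727]), 'wrist_torque': array([-0.00856173,  0.03203389, -0.01256292]), 'width': 0.08587788874797186} -0.0187
scene {'mtx': array([[484.774873  ,   0.        , 318.48884249],
       [  0.        , 484.774873  , 235.8988804 ],
       [  0.        ,   0.        ,   1.        ]]), 'dist_coeffs': array([0.01068518, 0.        , 0.        , 0.        , 0.        ]), 'R': array([[ 0.86064672,  0.50918053,  0.004733  ],
       [ 0.3513183 , -0.58703914, -0.72935623],
       [-0.3685
[... 457 characters left out ...]
18696105, -0.81436886, -0.54940779]]), 't': array([0.5467411 , 0.143081  , 0.92808201])}
wrist {'mtx': array([[366.8614213 ,   0.        , 313.36920064],
       [  0.        , 366.8614213 , 239.1700996 ],
       [  0.        ,   0.        ,   1.        ]]), 'dist_coeffs': array([-0.05477121,  0.        ,  0.        ,  0.        ,  0.        ]), 'hand_eye': array([[ 7.01181023e-04, -9.51889209e-01, -3.06441582e-01,
         7.83510611e-02],
       [ 9.99999754e-01,  6.68030184e-04,  2.13058971e-04,
         1.00678955e-03],
       [ 1.90369123e-06, -3.06441656e-01,  9.51889443e-01,
        -1.43584642e-01],
       [ 0.00000000e+00,  0.00000000e+00,  0.00000000e+00,
         1.00000000e+00]])}
```

View pics/scene0.png

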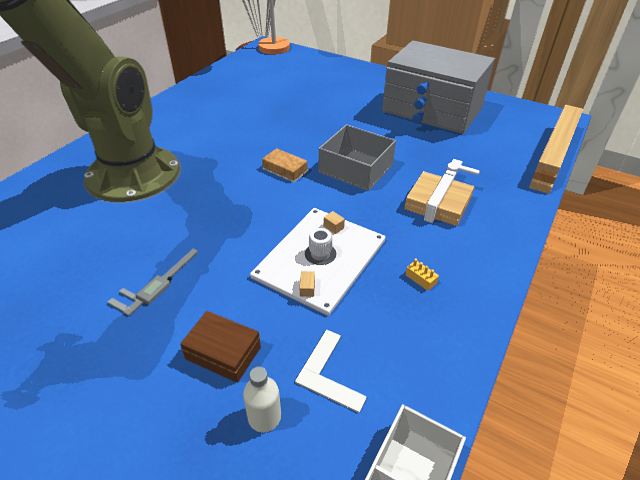

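View pics/side0.png

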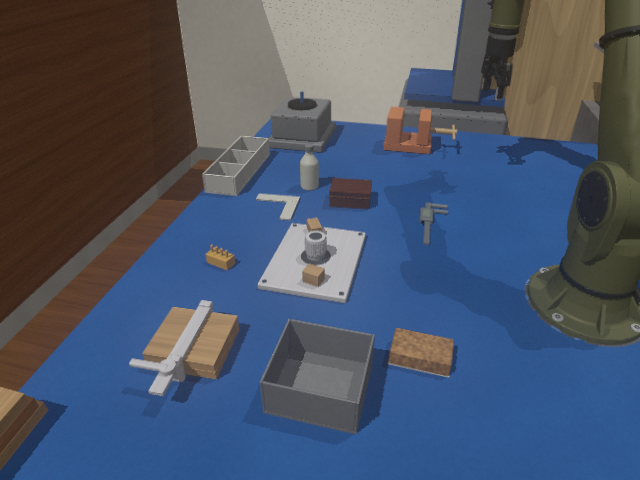

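The scene view shows the plate near (320,260), the collar at (320,243), the offcuts at (334,222) and (307,283), and the bin on the robot's left at (357,157). In the side view, the offcuts are at (315,227) and (313,275) and the bin is at (320,373). Next I'll measure them with masks and depth from both cameras.

```bash
cat > h.py <<'E'
from station import ctrl, get_state, vision, ticket, models
import numpy as np, cv2
from scipy.spatial.transform import Rotation as Ro
def campose(name,state=None):
    c=vision.camera_info(name)
    if name!="wrist":
        R=np.array(c["R"]);t=np.array(c["t"]); return R.T,-R.T@t,c
    s=state; q=s["eef_rot"]; Rt=Ro.from_quat([q[1],q[2],q[3],q[0]]).as_matrix()
    H=np.array(c["hand_eye"]); return Rt@H[:3,:3], Rt@H[:3,3]+s["tcp_pos"],c
def rays(c,px):
    p=cv2.undistortPoints(np.asarray(px,float).reshape(-1,1,2),c["mtx"],c["dist_coeffs"]).reshape(-1,2)
    return np.c_[p,np.ones(len(p))]
def cloud(name,mask,d,state=None):
    R,o,c=campose(name,state); v,u=np.nonzero(mask&(d>0))
    return (rays(c,np.c_[u,v])*d[v,u][:,None])@R.T+o, np.c_[u,v]
def plane(name,px,z,state=None):
    R,o,c=campose(name,state); r=rays(c,px)@R.T
    return o+r*((z-o[2])/r[:,2])[:,None]
def tri(obs):
    A=np.zeros((3,3));b=np.zeros(3)
    for R,o,c,px in obs:
        r=(rays(c,[px])@R.T)[0]; r/=np.linalg.norm(r); P=np.eye(3)-np.outer(r,r); A+=P;b+=P@o
    return np.linalg.solve(A,b)
E
python3 - <<'E'
from h import *
D={}
for cam in("scene","side"):
    im,d=vision.grab_frame(cam)
    for t in("fixture","collar","offcut_a","bin_in"):
        for m in models.masks_of(cam,t)[:3]:
            P,_=cloud(cam,m["mask"],d)
            if len(P)<5: print(cam,t,m["p"],m["point"]);continue
            top=P[P[:,2]>np.percentile(P[:,2],95)-.006]
            print(cam,t,round(m["p"],2),np.round(m["point"]),len(P),"min",P.min(0).round(3),"max",P.max(0).round(3),"topc",top.mean(0).round(4), "rect",cv2.minAreaRect(top[:,:2].astype(np.float32)*1000))
print(get_state()["time"])
E
```

```text
scene fixture 0.9 [322. 261.] 6620 min [ 0.474 -0.147 -0.004] max [0.676 0.122 0.069] topc [ 0.5863 -0.0359  0.0138] rect ((579.2902221679688, -20.288619995117188), (252.34841918945312, 191.34288024902344), 89.37911987304688)
scene collar 0.94 [319. 242.] 620 min [ 0.525 -0.046  0.011] max [0.604 0.058 0.073] topc [ 0.5801 -0.022   0.0676] rect ((579.2885131835938, -20.428274154663086), (44.891502380371094, 44.561222076416016), 74.35978698730469)
scene collar 0.31 [354. 155.] 3593 min [ 0.358  0.242 -0.006] max [0.568 0.51  0.077] topc [0.4904 0.3149 0.0705] rect ((489.967041015625, 318.6982116699219), (144.74905395507812, 151.4224090576172), 87.9516830444336)
scene offcut_a 0.65 [306. 282.] 360 min [ 0.585 -0.143  0.011] max [ 0.628 -0.092  0.044] topc [ 0.6068 -0.118   0.0394] rect ((606.0655517578125, -116.90240478515625), (27.511585235595703, 47.8763313293457), 31.00959014892578)
scene offcut_a 0.59 [335. 222.] 266 min [0.545 0.047 0.014] max [0.584 0.08  0.047] topc [0.5649 0.0636 0.0432] rect ((564.002197265625, 65.21967315673828), (28.583845138549805, 34.52915573120117), 77.24
[... 1291 characters left out ...]
3648071289), 13.761736869812012)
side offcut_a 0.69 [313. 276.] 421 min [0.538 0.015 0.013] max [0.594 0.091 0.048] topc [0.5592 0.0728 0.0447] rect ((560.0897216796875, 70.78852081298828), (32.058902740478516, 39.48725128173828), 75.76331329345703)
side offcut_a 0.67 [314. 224.] 190 min [ 0.575 -0.203 -0.002] max [ 0.641 -0.036  0.07 ] topc [ 0.6012 -0.1068  0.0422] rect ((592.6187133789062, -86.82290649414062), (30.226194381713867, 102.41645050048828), 22.1082763671875)
side bin_in 0.56 [319. 376.] 9764 min [ 0.411  0.176 -0.002] max [0.587 0.395 0.08 ] topc [0.4882 0.3314 0.0743] rect ((488.0931396484375, 321.4292297363281), (143.85565185546875, 150.7958221435547), 88.29296112060547)
0.65
```

The two cameras disagree by about 5 mm, so I'll refine with wrist views from two places above the plate.

```bash
cat >> h.py <<'E'
def qd(yaw): # tool down, jaw axis (tool y) at yaw-90 in world; tool x at yaw
    q=(Ro.from_euler('z',yaw)*Ro.from_quat([1,0,0,0])).as_quat(); return [q[3],q[0],q[1],q[2]]
E
python3 - <<'E'
from h import *
for y in range(-180,181,30):
    j=ctrl.ik([.64,-.02,.22],qd(np.radians(y))); print(y, None if j is None else np.round(j,2))
for i,(x,y) in enumerate([(.64,-.06),(.62,.03)]):
    ctrl.movep([x,y,.22],qd(0)); ctrl.pause(.2)
    s=get_state(); im,d=vision.grab_frame("wrist"); cv2.imwrite(f"pics/w{i+1}.png",im); np.savez(f"w{i+1}.npz",im=im,d=d,pos=s["tcp_pos"],rot=s["eef_rot"])
    st=s
    for t in("collar","offcut_a"):
        for m in models.masks_of("wrist",t)[:3]:
            P,_=cloud("wrist",m["mask"],d,s)
            if len(P)<5 or m["p"]<.3: continue
            top=P[P[:,2]>np.percentile(P[:,2],95)-.006]
            print(i,t,round(m["p"],2),np.round(m["point"]),len(P),"max",P.max(0).round(3),"topc",top.mean(0).round(4), "rect",cv2.minAreaRect(top[:,:2].astype(np.float32)*1000))
    print(s["time"],s["tcp_pos"],s["qpos"])
E
```

```text
-180 [ 0.55  0.71 -1.06  1.47  0.63  1.33  1.01]
-150 [ 0.6   0.78 -1.23  1.47  0.74  1.41  1.45]
-120 [ 0.6   0.78 -1.23  1.47  0.74  1.41  1.97]
-90 [-0.57  0.78  1.15  1.48 -0.72  1.34 -2.5 ]
-60 [ 0.09  0.54 -0.16  1.47  0.09  1.14 -2.71]
-30 [ 0.18  0.55 -0.32  1.47  0.18  1.15 -2.26]
0 [ 0.26  0.56 -0.46  1.47  0.26  1.17 -1.81]
30 [ 0.34  0.58 -0.6   1.47  0.34  1.19 -1.36]
60 [ 0.41  0.61 -0.73  1.47  0.42  1.22 -0.9 ]
90 [ 0.48  0.66 -0.9   1.47  0.52  1.27 -0.47]
120 [ 0.52  0.69 -0.99  1.47  0.58  1.3   0.  ]
150 [ 0.56  0.72 -1.09  1.47  0.65  1.34  0.47]
180 [ 0.55  0.71 -1.06  1.47  0.63  1.33  1.01]
0 collar 0.95 [268. 278.] 2673 max [0.603 0.016 0.073] topc [ 0.5804 -0.0196  0.0701] rect ((579.1002197265625, -19.42914581298828), (44.95420455932617, 44.944732666015625), 37.068359375)
0 collar 0.64 [513. 456.] 364 max [ 0.649 -0.083  0.299] topc [ 0.3076 -0.2994  0.0085] rect ((437.2672424316406, -170.60830688476562), (443.5036315917969, 116.58877563476562), 37.198612213134766)
0 collar 0.52 [110. 466.] 1020 max [0.347 0.227 0.035] topc [0.3139 0.1993 0.0326] rect ((318
[... 623 characters left out ...]
84 [364. 260.] 2787 max [0.603 0.006 0.073] topc [ 0.5799 -0.0186  0.0701] rect ((578.3028564453125, -18.431289672851562), (45.36729049682617, 46.62857437133789), 49.33556365966797)
1 offcut_a 0.91 [462. 226.] 1935 max [ 0.628 -0.089  0.044] topc [ 0.6061 -0.114   0.0418] rect ((605.1084594726562, -114.93894958496094), (28.8416690826416, 46.025142669677734), 28.822433471679688)
1 offcut_a 0.82 [273. 271.] 1497 max [0.584 0.087 0.048] topc [0.5632 0.0677 0.0459] rect ((561.9410400390625, 68.11798858642578), (30.028657913208008, 38.67449188232422), 75.14924621582031)
4.1417 [0.62023438 0.0285271  0.2198201 ] [ 0.17092368  0.52662663 -0.42288339  1.52776246  0.2301166   1.13687784
 -1.87126591]
```

View pics/w2.png

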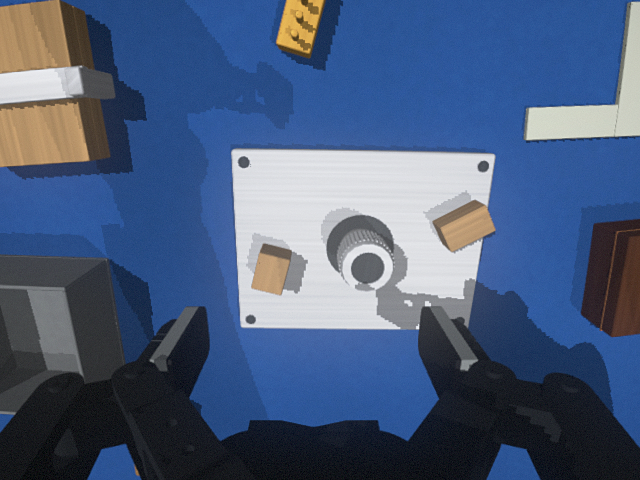

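The wrist view is clear: offcut a at (465,225), offcut b at (272,270), collar top at (367,265) and the bin at lower left. The two wrist positions agree to 1–2 mm, and the measured tops (0.042, 0.046 and 0.070) match the text. I'll pick offcut a first.

```bash
cat >> h.py <<'E'
def st(tag=""):
    s=get_state(); print(tag,round(s["time"],2),s["tcp_pos"].round(4),"F",s["contact_force"].round(1),"w",round(s["width"],4)); return s
def pick_drop(x,y,yaw,zt,drop):
    q=qd(np.radians(yaw))
    ctrl.ungrasp()
    ctrl.movep([x,y,.12],q); st("above")
    ctrl.movel([x,y,zt],max_speed=.12); st("down")
    ctrl.close_gripper(30); s=st("closed")
    ctrl.movel([x,y,.15],max_speed=.2); s=st("lift")
    if s["width"]<.02: print("MISSED");return
    ctrl.movep([drop[0],drop[1],.16],qd(np.radians(88)));st("overbin")
    ctrl.movel([drop[0],drop[1],.085],max_speed=.15); st("bin")
    ctrl.ungrasp(); st("open")
    ctrl.movel([drop[0],drop[1],.16],max_speed=.25)
E
python3 - <<'E'
from h import *
pick_drop(.6052,-.115,118.8,.017,(.489,.300)); st()
im,d=vision.grab_frame("scene"); cv2.imwrite("pics/s3.png",im)
E
```

```text
above 6.19 [ 0.6054 -0.1146  0.1202] F [-0.5 -0.4 -0.8] w 0.0852
down 7.2 [ 0.6058 -0.1148  0.0177] F [-0.3 -0.3  0.3] w 0.0852
closed 7.77 [ 0.6054 -0.1151  0.0174] F [-0.4  0.1  3.5] w 0.0277
lift 8.58 [ 0.6044 -0.1154  0.1488] F [ 0.8  0.8 -0.6] w 0.0276
overbin 10.17 [0.4898 0.2987 0.1595] F [ 0.9 -0.3  0.4] w 0.0274
bin 10.82 [0.4894 0.3001 0.0855] F [0.4 0.1 0.2] w 0.0275
open 11.42 [0.489  0.3    0.0851] F [-0.7 -0.5 -0.5] w 0.0854
 11.87 [0.4893 0.3002 0.1609] F [-0.2 -0.4 -0.8] w 0.0855
```

View pics/s3.png

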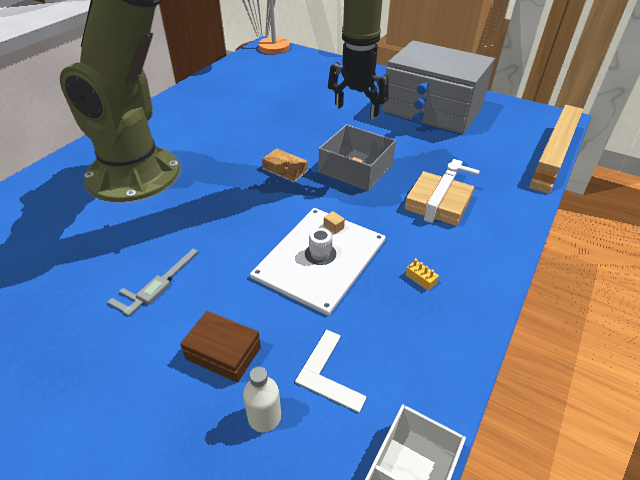

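Offcut a is in the bin (visible at (357,160)), and nothing else has moved. Now offcut b, gripped along its length so the fingers stay clear of the collar.

Run:
```python
from h import *
pick_drop(.5625,.068,75.1,.018,(.489,.335)); st()
ctrl.movep([.60,-.02,.2],qd(np.radians(95))); ctrl.pause(.2)
s=st(); im,d=vision.grab_frame("wrist"); cv2.imwrite("pics/w4.png",im)
for m in models.masks_of("wrist","collar")[:2]:
    P,_=cloud("wrist",m["mask"],d,s)
    top=P[P[:,2]>np.percentile(P[:,2],95)-.006]
    print(round(m["p"],2),np.round(m["point"]),"topc",top.mean(0).round(4), "rect",cv2.minAreaRect(top[:,:2].astype(np.float32)*1000))
im,d=vision.grab_frame("scene"); cv2.imwrite("pics/s4.png",im)
```

```text
above 13.11 [0.5624 0.0702 0.1204] F [-0.2  0.3  1.2] w 0.0854
down 14.11 [0.5629 0.0684 0.0186] F [-0.1  0.8 -0. ] w 0.0853
closed 14.61 [0.5628 0.068  0.0185] F [-0.8  0.   5.4] w 0.0375
lift 15.42 [0.5618 0.0675 0.149 ] F [ 0.1  0.6 -0.5] w 0.0373
overbin 16.49 [0.49   0.333  0.1592] F [ 0.3  0.3 -0.1] w 0.0374
bin 17.14 [0.4896 0.3348 0.0855] F [-0.3  1.1  0.6] w 0.0372
open 17.68 [0.489  0.335  0.0852] F [-0.6  0.   0.6] w 0.0854
 18.12 [0.4893 0.3352 0.1609] F [-0.7 -0.9  0.2] w 0.0854
 19.73 [ 0.5999 -0.0185  0.2   ] F [-0.4 -0.4  0.4] w 0.0854
0.96 [288. 220.] topc [ 0.5787 -0.0175  0.0701] rect ((578.38037109375, -18.368337631225586), (46.401458740234375, 45.75123596191406), 17.192035675048828)
```

View pics/s4.png

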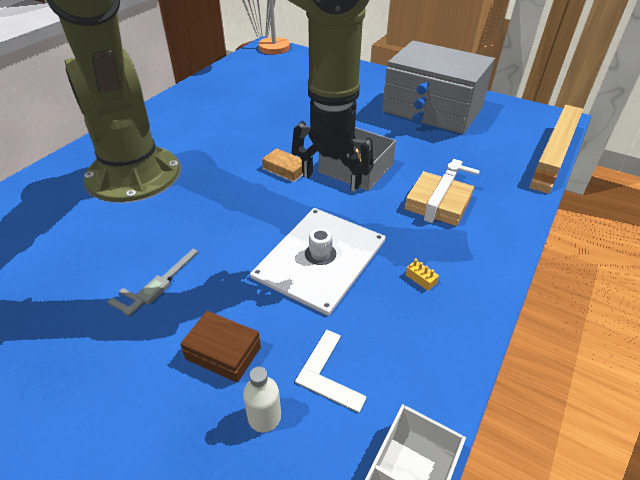

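View pics/w4.png

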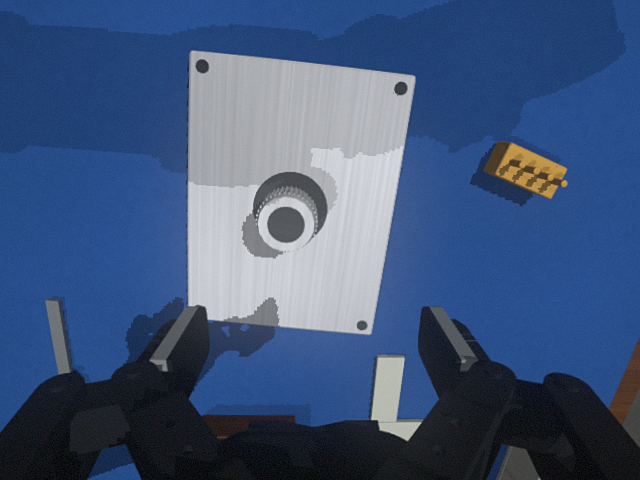

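The plate is clear apart from the collar, whose top is at (287,225). Now I'll grip it and look at the forces.

Run:
```python
from h import *
q=qd(np.radians(95)); x,y=.5785,-.0187
ctrl.movep([x,y,.12],q); st("above")
ctrl.movel([x,y,.036],max_speed=.1); ctrl.pause(.2); st("down")
ctrl.close_gripper(50); ctrl.pause(.3); s=st("closed"); print(s["wrist_torque"].round(2))
im,d=vision.grab_frame("side"); cv2.imwrite("pics/d5.png",im)
```

```text
above 20.3 [ 0.5788 -0.0185  0.1204] F [ 1.5  0.4 -0. ] w 0.0858
down 21.49 [ 0.5789 -0.0187  0.0366] F [-0.3 -0.3  0.4] w 0.0854
closed 22.24 [ 0.5784 -0.0187  0.036 ] F [-1.3  0.4  2.5] w 0.0453
[-0.01  0.35  0.01]
```

View pics/d5.png

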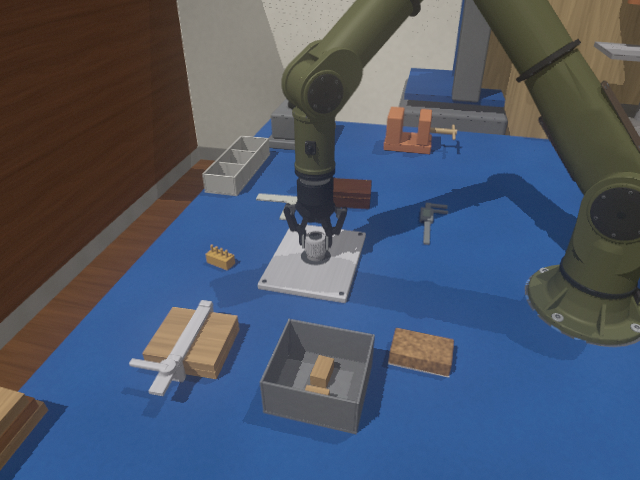

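The side view shows both offcuts in the bin near (320,375) and the collar in the jaws at (315,243). Now press down in small steps until about 7 N.

Run:
```python
from h import *
ctrl.close_gripper(60)
x,y=.5785,-.0187; z=.036
for i in range(8):
    z-=.001; ctrl.movel([x,y,z],max_speed=.02); ctrl.pause(.1); s=st("z %.4f"%z)
    if s["contact_force"][2]>7: break
print(s["wrist_torque"].round(2))
```

```text
z 0.0350 22.86 [ 0.5784 -0.0187  0.035 ] F [-2.3 -0.3  2.5] w 0.0451
z 0.0340 23.21 [ 0.5784 -0.0187  0.0344] F [-3.2 -0.7  6.9] w 0.045
z 0.0330 23.56 [ 0.5784 -0.0187  0.0342] F [-5.3 -0.9 14.1] w 0.0453
[-0.31  1.37 -0.05]
```

It blocks on the pin at about 1.8 mm, as expected. I'll hold about 8 N and turn clockwise in 5° steps.

```bash
cat > turn.py <<'E'
from h import *
import sys
y0,y1,z=map(float,sys.argv[1:4]); x,y=.5785,-.0187
ctrl.movel([x,y,z],max_speed=.02)
yaw=y0
while yaw>y1+.1:
    yaw-=5; ctrl.movel([x,y,z],qd(np.radians(yaw)),max_speed=.05); ctrl.pause(.1)
    s=st("yaw %.0f"%yaw); F=s["contact_force"]; print("   T",s["wrist_torque"].round(2), "yawact",round(Ro.from_quat(np.roll(s["eef_rot"],-1)).as_matrix()[:2,0].dot([0,1]),3))
    if s["tcp_pos"][2]<.0335 and z>.0332 or F[2]<3.5: print("dropped?");break
    if F[2]>12: z+=.0003
    if F[2]<6: z-=.0003
    if abs(F[:2]).max()>15: print("lateral");break
E
python3 turn.py 95 80 .0338
```

```text
yaw 90 24.16 [ 0.5783 -0.0187  0.0344] F [-3.9 -0.6  9.1] w 0.0451
   T [-0.19  0.93 -0.06] yawact 1.0
yaw 85 24.51 [ 0.5783 -0.0187  0.0344] F [-4.7 -0.7  8.6] w 0.045
   T [-0.21  1.02 -0.03] yawact 0.996
yaw 80 24.86 [ 0.5782 -0.0187  0.0343] F [-4.4 -0.7  9.2] w 0.0454
   T [-0.21  0.97 -0.01] yawact 0.985
```

```bash
python3 turn.py 80 10 .0338; python3 -c "
from h import *
im,d=vision.grab_frame('scene'); cv2.imwrite('pics/s6.png',im[150:330,220:460].repeat(3,0).repeat(3,1))"
```

```text
yaw 75 25.46 [ 0.5781 -0.0186  0.0343] F [-4.5 -0.6  8.2] w 0.0452
   T [-0.14  0.99 -0.05] yawact 0.966
yaw 70 25.81 [ 0.5781 -0.0186  0.0342] F [-5.1 -0.   8.2] w 0.045
   T [-0.18  1.   -0.06] yawact 0.94
yaw 65 26.16 [ 0.578  -0.0186  0.0341] F [-4.3 -0.2  7.9] w 0.045
   T [-0.08  0.98 -0.03] yawact 0.906
yaw 60 26.51 [ 0.578  -0.0186  0.0338] F [-4.9  0.   4.8] w 0.0449
   T [-0.07  0.96 -0.04] yawact 0.867
yaw 55 26.86 [ 0.5779 -0.0186  0.0332] F [-5.   0.4  2.9] w 0.0451
   T [0.12 1.06 0.02] yawact 0.821
dropped?
```

View pics/s6.png

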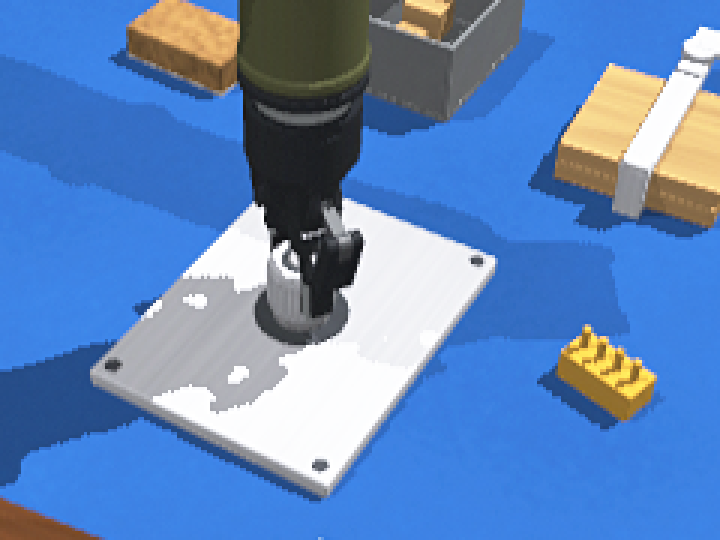

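After about 40° of turn the force has fallen to 2.9 N and the collar has sunk, so the keyway seems to have found the pin. I'll push down and watch the force.

Run:
```python
from h import *
x,y=.5783,-.0187; z=.0332
for i in range(16):
    z-=.001; ctrl.movel([x,y,z],max_speed=.02); ctrl.pause(.05); s=st("z %.4f"%z)
    if s["contact_force"][2]>14: break
print(s["wrist_torque"].round(2))
```

```text
z 0.0322 27.21 [ 0.5779 -0.0186  0.0321] F [-5.2  1.1  2.9] w 0.045
z 0.0312 27.51 [ 0.578  -0.0186  0.0311] F [-5.2  0.6  3.3] w 0.045
z 0.0302 27.81 [ 0.5779 -0.0186  0.0301] F [-4.8  0.2  3.4] w 0.0448
z 0.0292 28.11 [ 0.5779 -0.0186  0.0292] F [-5.5  0.1  3.9] w 0.045
z 0.0282 28.41 [ 0.5779 -0.0186  0.0282] F [-5.8  0.2  4.8] w 0.0451
z 0.0272 28.71 [ 0.578  -0.0186  0.0272] F [-5.9  0.9  4.9] w 0.0451
z 0.0262 29.01 [ 0.5779 -0.0186  0.0262] F [-5.1  1.2  4.8] w 0.0453
z 0.0252 29.31 [ 0.578  -0.0186  0.0253] F [-6.1  0.9  5.8] w 0.045
z 0.0242 29.61 [ 0.5779 -0.0185  0.0245] F [-6.4  0.   6.7] w 0.0449
z 0.0232 29.91 [ 0.578  -0.0186  0.0243] F [-9. -0. 15.] w 0.0453
[0.06 2.06 0.02]
```

There's a firm stop 11.7 mm below the start, with the spring force rising to 5–6 N before it. I'll check the collar height and the bystanders by camera.

Run:
```python
from h import *
ctrl.pause(.3); st("hold")
for cam in("scene","side","wrist"):
    s=get_state(); im,d=vision.grab_frame(cam); cv2.imwrite(f"pics/{cam}7.png",im)
    m=models.masks_of(cam,"collar")
    if not m: continue
    P,_=cloud(cam,m[0]["mask"],d,s); P=P[np.linalg.norm(P[:,:2]-[.5785,-.0187],axis=1)<.02]
    print(cam,round(m[0]["p"],2),m[0]["point"],len(P),np.percentile(P[:,2],[50,80,90,97]).round(4) if len(P) else "")
st("hold")
```

```text
hold 30.21 [ 0.578  -0.0186  0.0243] F [-8.2  0.3 15.8] w 0.0453
scene 0.66 [312.4, 246.0] 57 [0.0556 0.0571 0.0577 0.0581]
side 0.78 [312.2, 250.5] 55 [0.0572 0.0584 0.0587 0.0596]
wrist 0.6 [312.9, 317.6] 5562 [0.0581 0.0587 0.0589 0.0594]
hold 30.51 [ 0.578  -0.0186  0.0243] F [-8.2 -0.2 15. ] w 0.0453
```

View pics/side7.png

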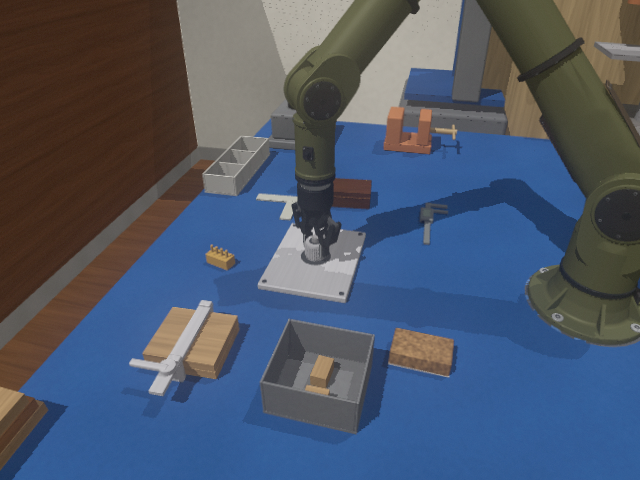

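View pics/wrist7.png

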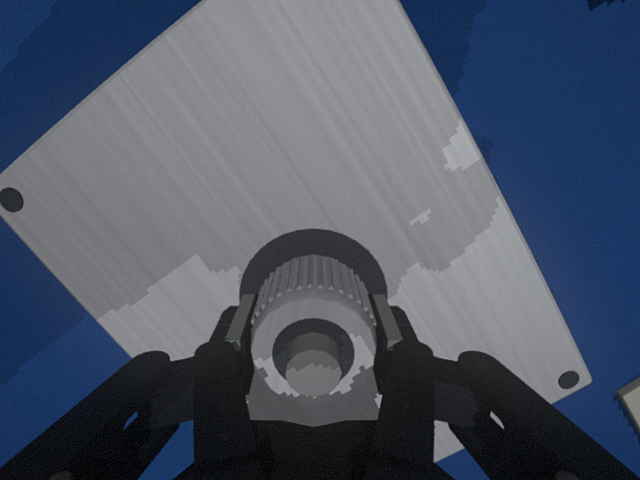

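The collar top has dropped from 0.070 to about 0.058 and the hold is steady at 15 N. Both offcuts lie in the bin near (320,375), and the bystanders stand where they were. Handing in.

```bash
python3 -c "
from h import *
st('final'); print(ticket.close_job())"
```

```text
final 30.51 [ 0.578  -0.0186  0.0243] F [-8.2 -0.2 15. ] w 0.0453
the job is handed in; nothing more can be done
None
```

The job was handed in at 30.5 s with the arm still gripping the collar and holding it fully down; no verdict was reported.

- **Offcuts:** Both were gripped and dropped into the grey bin. The last side view shows them inside, one leaning on the other, below the rim.
- **Collar:** I gripped it at 60 N, pressed with about 8 N and turned it clockwise. After about 40° the keyway dropped over the pin, and I pushed it 11.7 mm down to a firm stop. It was held there with about 15 N.
- **Last checks:**
  - The wrist camera put the collar top at about 0.0583, down from 0.0701, which is about 11.8 mm against the 12 mm expected. The scene and side cameras gave 0.057–0.059.
  - The bystanders looked unmoved in the side view; I did not measure them.
- **Disagreements:**
  - The scene and side cameras put the collar about 5 mm apart, so I used the wrist views, which agreed to 1–2 mm.
  - The jaws read 45 mm on the 48 mm collar, but the grip held steady.
  - About 8 N of sideways force remained in the final hold, within the limits.

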